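Fit a fresh element in the air filter and lock its lid

ROBOT

A 6-joint arm with a two-finger parallel gripper is mounted at the origin on a cart in front of the work surface, level with it; the furniture and walls round the work are solid. World frame = base frame: x ahead of the robot, y to its left, z up, the work surface at z = 0. Lengths are in m, angles in rad, forces in N, time in s.
With the tool pointing down it reaches from about 0.35 to 0.975 m from the base axis. Payload 4.9 kg.
Tool frame: the origin (TCP) lies at the very end of the fingers, on their centre line; the grasp point (between the pads) lies 19 mm behind it (ctrl.tcp_to_grasp is the z of the grasp point in the tool frame, in m); z points along the fingers, y is the line along which they close (so a half turn about z gives the same grasp; the last joint's range is limited). The gripper opens to 85 mm and grips with 20 to 120 N. Pads are 22 mm wide; open, the fingers measure 114 mm over their backs; the gripper's body (76 mm by 85 mm) begins 54 mm behind the grasp point. The pads swing forward as they close: fully open they stand 13 mm farther back than shut.
Start: joints at [-1.462, 0.053, 1.613, -0, 1.476, -0.119], TCP at [0.141, -0.609, 0.193] pointing down, gripper open.
Joint ranges: [-3.01, 3.01], [-1.01, 2.22], [0.06, 2.58], [-1.02, 4.17], [0.09, 2.62], [-3.14, 3.14]. Speed limits (rad/s): [2.57, 2.57, 3.14, 3.14, 3.14, 3.14].

INTERFACE

Orientations are given as a rotation vector (axis times angle).
In Python, from station import ctrl, eyes, job, nets gives the robot as it stands. The module is installed in compiled form; this text tells all that it offers.
- The arm moves only by the tool jog_arm, never from a script. Its argument "commands" is one flat list of numbers, 7 for each row, row after row: the shift along the tool's x, y, z each as a share of 0.06 m, from -1 to 1, then the turn, a rotation vector about the tool's x, y, z each as a share of 0.1 rad, from -1 to 1, then the finger opening in mm, from 0 to 85.4. In form: [x, y, z, ax, ay, az, grip, x, y, z, ax, ay, az, grip, ...]. A call has 1 to 20 rows; each row shifts and turns the commanded pose from where the row before left it, along the tool's axes as they then stand; what a row does not reach is not made up. A row lasts 1/8 s, in which the tool goes at most 62.5 mm and 10.7 degrees, less where a joint would pass 70% of its speed; a pose out of reach is approached as far as the arm can. A call with a number of a shift or a turn outside -1 to 1 is refused whole. A call with a gripper value outside its range is refused whole. The fingers move at their own pace and stop on an object; "newtons" is the grip in N (left out, the last holds). Time passes only in rows, so rows that do not move let the fingers close. It gives the time, the measured TCP pose, the force, the opening and the grip force at its end, in the units of the state.
- ctrl.get_obs(): the state, without advancing time (a new reading comes with each control period).
- eyes.get_image(name): name is "scene" or "top" or "wrist"; returns a dict with "image" (400x640x3 uint8, red, green, blue), "z_map" (400x640 float32, m along the optical axis (not along the pixel's ray), 0 where there is no reading), "K" (3x3 intrinsics, pixels), "cam_to_world" (4x4, takes a point from camera to world coordinates). Camera axes: x right, y up, looking along -z (the intrinsics and any distortion apply to the point x, -y, -z); pixel columns grow to the right and rows downward; lengths in m; the calibration is good to about 2 mm. A picture is of the moment at which its call begins.
- job.finish_job(): hands the job in; it is judged then, once.
Trained networks look in the newest picture that a camera, given by its name, has taken for a name from the list of things; names that differ only in an ending like _2 or _b are one class to them, and where a whole thing is asked for, a point or a joint stands for the part that bears it (a point fixed in the world has none). Each returns a list of dicts, best first, with "p" (0 to 1); they miss things now and then, are a little off and sometimes report something else, mostly with a low value. They report only what shows in the picture. A call takes as long as a camera call. They do not tell look-alikes from the thing itself.
- nets.silhouettes(camera, name): "mask" (400x640 bool, what is visible of it) and "bbox" ([left, top, right, bottom] in pixels, round what is visible of it).
The state is a dict: "t": time; "q": joint angles; "dq": joint speeds; "effort": joint torques, N m; "tool_pos": TCP position; "tool_rot": TCP orientation; "contact_force": force on the tool from outside, world axes, zero at the start; "wrist_torque": the same for the moment, N m; "opening": finger opening in m; "grip_force": force on a finger pad.
Only numpy, scipy, OpenCV 4.12 (cv2) and the standard library are available. Lean on these libraries where they do the work, as an engineer would, in place of code of your own. Each camera call takes 0.05 s, during which the arm holds its last target. There are 200 camera calls.

TASK

The air filter housing stands open for service: stand the new element (white pleats, blue caps) upright in the housing, swing the lid down shut, then turn the black lock collar on the lid clockwise until its yellow pointer stands at the red lock mark, neither short of it nor past it. Leave the dirty brown element, the jar and the blue screwdriver where they are.

Things in the scene. Friction and masses are not known exactly. Their poses are not given: they have to be found in the camera images.
- filter_housing: Blue-grey filter pot fixed to the bench, foot 128x128x12 mm; origin at the centre of the foot's underside, z up, x from front (drain cock) to back (lid hinge). Pot 80 mm outer, 68 mm inner diameter; inner floor 30 mm, rim 90 mm above the bench; flange of 116 mm diameter with three claws (tops at 117 mm) at the front and 60 deg either side of the back. Red-plugged ports to +-y, 69 mm out
- housing_seat (a point): centre of the pot's inner floor, on the pot's axis, 30 mm above the bench; an element stands here
- lid_hinge (a point): middle of the lid's hinge pin, 66 mm behind the pot's axis and 97 mm above the bench; the pin lies along this frame's y axis
- filter_lid (a joint): lid hinge, rad: 0 shut, 1.8 to 2.0 standing open, leaning back (stop 2.05). Ring of 80 mm diameter, 9 mm thick, with a 52 mm hollow and a strap to the hinge; its centre is 66 mm from the pin. The stiff hinge stays where it is left; 2 to 3 N at the collar moves it. It shuts only while the collar stands open (joint -0.33 to 0.35), as its lugs must pass between the claws
- lock_collar (a joint): turn of the lock collar, rad, growing clockwise as seen from above the shut lid: 0 = pointer at the green open mark, 1.05 = pointer at the red lock mark (three lugs centred under the claws); travel -0.33 to 1.38. It stays where it is left. Stiff, about 0.1 N m
- collar_grip (a point): middle of the collar's wing grip, on the collar's axis: a black bar 60 mm long, 12 mm thick, 20 mm high across the collar's top, this point at half its height. Lid shut: 144.5 mm above the bench. Below it a round black knurled cap, 68 mm diameter, 33 mm high. This frame turns with the collar, z along the axis away from the lid (up when shut)
- pointer_tip (a point): end of the wing with the yellow stripe (the pointer), 30 mm from collar_grip at the same height: the line from collar_grip to here lies along the wing
- lock_mark (a point): red lock mark on top of the front claw, 50 mm from the pot's axis, 118 mm above the bench
- element_new: new filter element to be fitted, white pleats and blue end caps, loose, standing on the bench: cylinder of 52 mm diameter and 60 mm height, with a round pull knob of 20 mm diameter standing 26 mm above it (86 mm in all); origin at the centre of the underside, z up; 90 g. In the pot its knob stands above the rim, inside the hollow lid and collar once shut
- element_used: used filter element, same shape and size, dirty brown with dark caps, standing on the bench; to be left there
- jar_paste: dark grey thread paste jar with black lid, 60 mm diameter, 85 mm high, standing on the bench; origin at the centre of the underside; to be left there
- screwdriver_blue: short blue screwdriver, 189 x 26 x 25 mm, lying on the bench; to be left there
Things that resemble listed ones, but are neither listed nor needed, are in the scene too. Of the things like the element_new, leave any that is turquoise; of the rest the larger one is meant.

How it is judged:
On the way, in this order (a step that is already met when the one before it is completed fails the run):
1. the new element stands upright on the floor of the open housing (horizontal distance between element_new and housing_seat below 0.012 m and z of element_new in the frame of housing_seat below 0.008 m and angle between element_new's own z axis and vertical below 0.15 rad and value of joint filter_lid above 0.5 rad), for 0.2 s.
2. the lid is shut over it (value of joint filter_lid below 0.035 rad and horizontal distance between element_new and housing_seat below 0.012 m), for 0.2 s.
3. the collar's pointer stands at the red lock mark (value of joint filter_lid below 0.035 rad and value of joint lock_collar between 0.927 and 1.167 rad), for 0.2 s.
At the end, for the whole second after the job is handed in: The new element stands in the housing (on its floor to 8 mm, within 12 mm of its axis, upright to 0.15 rad) at rest, the lid is shut (under 0.035 rad) and the collar's pointer is within 0.12 rad (7 deg) of the red lock mark (all of step 3 and horizontal distance between element_new and housing_seat below 0.012 m and z of element_new in the frame of housing_seat below 0.008 m and angle between element_new's own z axis and vertical below 0.15 rad and linear speed of element_new below 0.02 m/s); the robot touches nothing.
It fails at once if the used element is shifted by more than 30 mm or tipped (distance of element_used from where it was at the start of the episode above 0.03 m or angle between element_used's own z axis and vertical above 0.5 rad).
It fails at once if the jar is shifted by more than 30 mm or tipped (distance of jar_paste from where it was at the start of the episode above 0.03 m or angle between jar_paste's own z axis and vertical above 0.5 rad).
It fails at once if the screwdriver is shifted by more than 30 mm (distance of screwdriver_blue from where it was at the start of the episode above 0.03 m).
It also fails if it takes over 72 s, if anything falls off the work surface, if the arm or the gripper's body presses on something with over 40 N, if the wrist force passes 120 N, or if a joint passes its speed limit or range.

## Working session

There is one attempt and no reset: what is moved stays moved. The work goes in short steps, Python scripts to look and compute and a tool call to move; the robot and the scene stay as the last step left them, time stands still between calls to the robot, and variables do not carry over. Pictures are saved under pics/ and viewed, at most 10 in all, crops included, and the job is handed in when it is done.

Besides the shell and the picture viewer there is one more tool, called after "Call:" in YAML: its name, and indented under it one key for each argument. jog_arm: Moves the arm, as the interface text tells. Shift numbers are shares of 0.06 m and turn numbers shares of 0.1 rad, none past 1 either way. Its arguments: {"type":"object","properties":{"commands":{"type":"array","items":{"type":"number"}},"newtons":{"type":"number"}},"required":["commands"]}

```bash
mkdir -p pics; ls; cat > h.py <<'E'
import numpy as np, cv2
from scipy.spatial.transform import Rotation as R
from station import ctrl, eyes, job, nets
def world(im, mask=None):
    """Nx3 world points of valid pixels and their (row,col)"""
    z=im["z_map"]; ok=z>0
    if mask is not None: ok&=mask
    r,c=np.nonzero(ok); d=z[r,c]; K=im["K"]
    x=(c-K[0,2])/K[0,0]*d; y=(r-K[1,2])/K[1,1]*d
    P=np.c_[x,-y,-d,np.ones_like(d)]@im["cam_to_world"].T
    return P[:,:3], np.c_[r,c]
def save(n,img): cv2.imwrite(f"pics/{n}.png",cv2.cvtColor(np.ascontiguousarray(img),cv2.COLOR_RGB2BGR))
E
python3 - <<'E'
from h import *
np.set_printoptions(precision=4,suppress=True)
print(ctrl.get_obs(), ctrl.tcp_to_grasp)
for cam in ("top","scene"):
    im=eyes.get_image(cam); save(cam+"0",im["image"]); print(cam,im["K"],im["cam_to_world"])
    for n in ("element_new","element_used","jar_paste","screwdriver_blue","filter_housing","filter_lid","lock_collar"):
        for d in nets.silhouettes(cam,n)[:4]:
            P,_=world(im,d["mask"])
            if len(P)<5: continue
            q=np.percentile(P,[2,50,98],axis=0)
            col=np.median(im["image"][d["mask"]],axis=0)
            print(n,round(d["p"],2),d["bbox"],q.round(3).tolist(),col)
E
```

```text
pics
{'t': 0.0, 'q': array([-1.462 ,  0.0534,  1.6143, -0.    ,  1.476 , -0.119 ]), 'dq': array([-0.0007,  0.    , -0.0008, -0.    ,  0.0005,  0.0003]), 'effort': array([ -0.0005, -39.3682, -37.0184,  -0.0004,   0.007 ,  -0.    ]), 'tool_pos': array([ 0.1411, -0.6081,  0.1919]), 'tool_rot': array([-3.1192, -0.3568,  0.    ]), 'contact_force': array([ 0.755 , -0.1401, -0.1415]), 'wrist_torque': array([-0.0337,  0.0529,  0.0002]), 'grip_force': 0.0, 'opening': 0.08534437570822191} -0.0187
top [[372.7814   0.     323.4156]
 [  0.     372.7814 200.6083]
 [  0.       0.       1.    ]] [[ 0.0258  0.9981 -0.0567  0.4501]
 [-0.9989  0.0279  0.0378 -0.0361]
 [ 0.0393  0.0557  0.9977  1.0654]
 [ 0.      0.      0.      1.    ]]
element_new 0.71 [413.0, 200.6, 435.3, 217.0] [[0.468, -0.375, 0.006], [0.489, -0.346, 0.059], [0.513, -0.33, 0.087]] [ 56. 105. 191.]
element_new 0.7 [422.1, 240.4, 448.2, 255.4] [[0.365, -0.414, 0.006], [0.389, -0.384, 0.059], [0.411, -0.368, 0.086]] [ 45. 166. 155.]
element_new 0.5 [384.8, 198.3, 399.0, 213.2] [[0.48, -0.285, 0.012], [0.495, -0.266, 0.041], [0.51, -0
[... 2101 characters left out ...]
698, 0.19, 0.088]] [74. 74. 75.]
jar_paste 0.55 [268.0, 134.6, 288.6, 158.8] [[0.634, -0.246, 0.077], [0.663, -0.147, 0.151], [0.781, -0.096, 0.19]] [31. 32. 35.]
screwdriver_blue 0.78 [371.4, 187.7, 397.8, 231.0] [[0.3, -0.25, -0.0], [0.327, -0.17, 0.02], [0.418, -0.141, 0.028]] [ 47.  74. 124.]
filter_housing 0.87 [267.1, 136.7, 335.9, 228.2] [[0.497, -0.163, 0.008], [0.572, -0.102, 0.088], [0.669, -0.039, 0.191]] [75. 77. 77.]
filter_lid 0.57 [264.8, 134.7, 292.7, 175.8] [[0.618, -0.164, 0.104], [0.646, -0.131, 0.152], [0.682, -0.093, 0.197]] [79. 90. 94.]
lock_collar 0.53 [266.7, 135.9, 292.0, 167.8] [[0.636, -0.206, 0.102], [0.663, -0.145, 0.149], [0.738, -0.096, 0.19]] [27.  30.5 33. ]
```

```bash
python3 - <<'E'
import cv2,numpy as np
t=cv2.imread("pics/top0.png")[100:300,170:470]; s=cv2.imread("pics/scene0.png")[120:330,190:430]
t=cv2.resize(t,(780,520),interpolation=cv2.INTER_CUBIC); s=cv2.resize(s,(686,600),interpolation=cv2.INTER_CUBIC)
cv2.imwrite("pics/tc.png",t); cv2.imwrite("pics/sc.png",s)
E
```

```text
(no output)
```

View pics/tc.png

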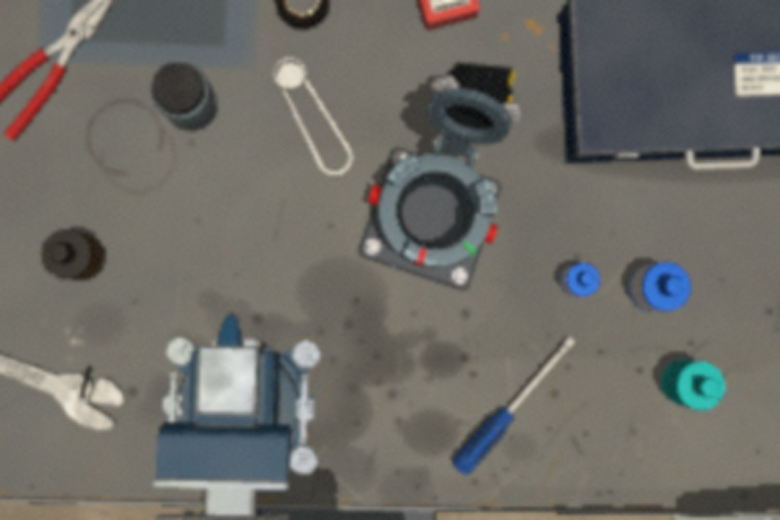

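View pics/sc.png

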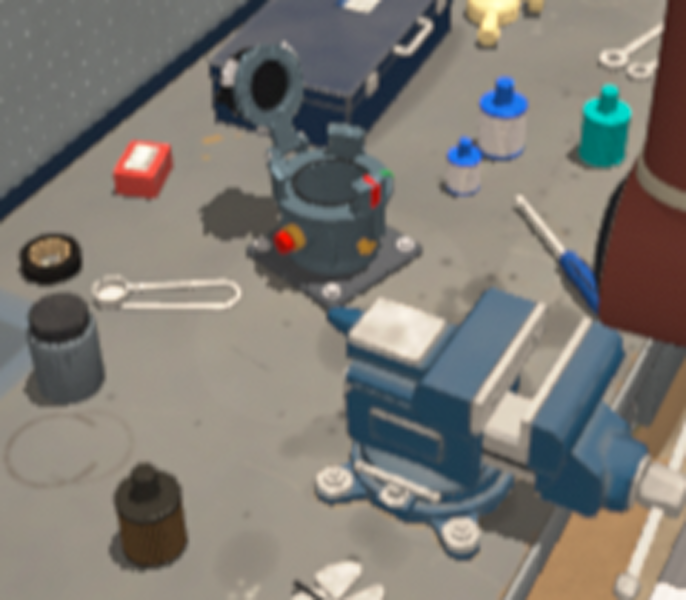

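Top crop: new element (larger blue) at about (666,286), the small look-alike at (582,279), turquoise at (697,385). The pot is at (435,210) with the red mark at (421,257) and green at (468,247); the lid leans back behind it, with the yellow pointer around (513,80).

Now precise fits.

```bash
cat > m.py <<'E'
from h import *
np.set_printoptions(precision=4,suppress=True)
def circ(P):
    A=np.c_[2*P[:,:2],np.ones(len(P))]; s=np.linalg.lstsq(A,(P[:,:2]**2).sum(1),rcond=None)[0]
    return s[:2],np.sqrt(s[2]+s[:2]@s[:2])
E
python3 - <<'E'
from m import *
for cam in ("top","scene"):
    im=eyes.get_image(cam); P,rc=world(im); C=im["image"][rc[:,0],rc[:,1]].astype(int)
    e=np.linalg.norm(P[:,:2]-[0.49,-0.35],axis=1)<0.045
    k=e&(P[:,2]>0.078); c=e&(P[:,2]>0.054)&(P[:,2]<0.066)
    print(cam,"knob",k.sum(),P[k].mean(0),"mid",(P[k].min(0)+P[k].max(0))/2,"cap",c.sum(),(P[c].min(0)+P[c].max(0))/2, np.ptp(P[c],axis=0))
    near=np.linalg.norm(P[:,:2]-[0.575,-0.11],axis=1)<0.085
    f=near&(P[:,2]>0.085)&(P[:,2]<0.094)
    r=np.linalg.norm(P[:,:2]-[0.575,-0.11],axis=1)
    print("flange",f.sum(),np.median(P[f,2]),(P[f].min(0)+P[f].max(0))/2,np.ptp(P[f],axis=0))
    hsv=cv2.cvtColor(im["image"],cv2.COLOR_RGB2HSV)[rc[:,0],rc[:,1]].astype(int)
    H,S,V=hsv.T
    for n,m in (("red",((H<8)|(H>172))&(S>130)&(P[:,2]>0.105)&near),("green",(H>45)&(H<80)&(S>110)&(P[:,2]>0.08)&near),
      ("redport",((H<8)|(H>172))&(S>130)&(P[:,2]<0.1)&(P[:,2]>0.02)&near),
      ("yellow",(H>18)&(H<35)&(S>110)&(P[:,2]>0.11)&(np.linalg.norm(P[:,:2]-[0.66,-0.14],axis=1)<0.09))):
        print(n,m.sum(),P[m].round(4).tolist() if m.sum()<14 else (np.median(P[m],0),P[m].min(0),P[m].max(0)))
    fl=near&(P[:,2]<0.034)&(P[:,2]>0.024)&(r<0.05); print("floor",fl.sum(),P[fl].mean(0) if fl.any() else 0)
    np.savez(f"{cam}.npz",P=P,C=C,rc=rc)
E
```

```text
top knob 47 [ 0.4903 -0.3541  0.0845] mid [ 0.4901 -0.3546  0.0835] cap 216 [ 0.4896 -0.3558  0.0596] [0.0495 0.0513 0.0106]
flange 765 0.08935896132011911 [ 0.562  -0.1076  0.0896] [0.1192 0.1116 0.0087]
red 9 [[0.5164, -0.0936, 0.1173], [0.5163, -0.096, 0.1195], [0.5137, -0.0936, 0.1189], [0.5112, -0.0912, 0.1176], [0.5112, -0.0937, 0.1183], [0.5087, -0.0912, 0.1173], [0.5088, -0.0939, 0.1158], [0.5061, -0.0913, 0.1168], [0.5039, -0.0917, 0.112]]
green 7 [[0.5249, -0.14, 0.089], [0.5249, -0.1425, 0.0908], [0.5223, -0.1426, 0.09], [0.5221, -0.1449, 0.0933], [0.5198, -0.1455, 0.0886], [0.5199, -0.1481, 0.089], [0.5171, -0.1454, 0.0902]]
redport 44 (array([ 0.5709, -0.0495,  0.0592]), array([ 0.5334, -0.173 ,  0.0496]), array([ 0.5875, -0.0414,  0.0644]))
yellow 22 (array([ 0.6775, -0.1706,  0.1614]), array([ 0.6559, -0.1745,  0.1539]), array([ 0.6881, -0.1646,  0.1738]))
floor 415 [ 0.5627 -0.1095  0.0299]
scene knob 30 [ 0.4883 -0.3495  0.085 ] mid [ 0.4889 -0.3515  0.0846] cap 113 [ 0.4909 -0.35    0.06  ] [0.0517 0.0502 0.0112]
flange 495 0.09043461820775223 [ 0.5668 -0.1053  0.0895] [0.132  0.1179 0.0089]
red 19 (array([ 0.5041, -0.09  ,  0.1148]), array([ 0.5001, -0.0982,  0.1057]), array([ 0.5158, -0.0855,  0.1207]))
green 3 [[0.5244, -0.1467, 0.089], [0.52, -0.1443, 0.092], [0.5196, -0.1377, 0.093]]
redport 49 (array([ 0.5735, -0.0421,  0.0574]), array([ 0.5022, -0.1369,  0.0352]), array([ 0.6033, -0.037 ,  0.0986]))
yellow 0 []
floor 22 [ 0.5602 -0.0673  0.0284]
```

```bash
cat >> m.py <<'E'
def plan(p, yaw=None):
    """tool-axis shift (units of 0.06) from the present pose to p, and z turn (units 0.1) so tool y points at yaw; also tilt error"""
    o=ctrl.get_obs(); Rm=R.from_rotvec(o["tool_rot"]).as_matrix()
    d=Rm.T@(np.array(p)-o["tool_pos"])/0.06
    ang=np.arctan2(Rm[1,1],Rm[0,1]); t=0 if yaw is None else -((yaw-ang+np.pi/2)%np.pi-np.pi/2)/0.1
    print("pos",o["tool_pos"],"yaw y",ang.round(4),"z",Rm[:,2],"shift",d,"turn",round(t,3),"open",o["opening"],"F",o["contact_force"],"t",o["t"])
E
python3 - <<'E'
from m import *
plan([0.49,-0.353,0.2],-1.846)
d=np.load("top.npz");P=d["P"]
# bore edge: flange pixels bordering deeper ones
for cam in("top",):
    f=(np.abs(P[:,2]-.09)<.006)&(np.linalg.norm(P[:,:2]-[0.562,-0.108],axis=1)<.062)
    q=P[f]; a=np.arctan2(q[:,1]+.108,q[:,0]-.562); r=np.linalg.norm(q[:,:2]-[.562,-.108],axis=1)
    b=((a+np.pi)/(2*np.pi)*36).astype(int)%36
    for g,pc in ((np.array([q[b==i][r[b==i].argmin()] for i in range(36) if (b==i).any()]),"in"),):
        c,rr=circ(g); print(pc,c,rr)
E
```

```text
pos [ 0.1412 -0.6089  0.1932] yaw y -1.343 z [ 0.     -0.0001 -1.    ] shift [ 6.6269 -2.8413 -0.113 ] turn 5.03 open 0.08548725142544097 F [-0.3604 -0.3711  0.1221] t 0.9
in [ 0.5601 -0.1076] 0.03443383899467958
```

Call:
jog_arm:
  commands: [0.66, -0.28, 0, 0, 0, 0, 45, 0.66, -0.28, 0, 0, 0, 0, 45, 0.66, -0.28, 0, 0, 0, 0, 45, 0.66, -0.28, 0, 0, 0, 0, 45, 0.66, -0.28, 0, 0, 0, 0, 45, 0.66, -0.28, 0, 0, 0, 0, 45, 0.66, -0.28, 0, 0, 0, 0, 45, 0.66, -0.28, 0, 0, 0, 0, 45, 0.66, -0.28, 0, 0, 0, 0, 45, 0.66, -0.28, 0, 0, 0, 0, 45, 0, 0, 0, 0, 0, 1, 45, 0, 0, 0, 0, 0, 1, 45, 0, 0, 0, 0, 0, 1, 45, 0, 0, 0, 0, 0, 1, 45, 0, 0, 0, 0, 0, 1, 45, 0, 0, 0, 0, 0, 0, 45, 0, 0, 0, 0, 0, 0, 45]

```text
t: 3.02
tool_pos: [0.489, -0.3558, 0.1932]
tool_rot: [3.113, -0.424, 0.0]
contact_force: [0.1, 0.1, -0.2]
opening: 0.0448
grip_force: 0.0
```

```bash
python3 - <<'E'
from m import *
im=eyes.get_image("wrist"); save("w1",im["image"]); print(im["cam_to_world"])
P,rc=world(im)
for c0 in ([0.49,-0.353],):
    e=np.linalg.norm(P[:,:2]-c0,axis=1)<0.045
    k=e&(P[:,2]>0.08)&(P[:,2]<0.1); c=e&(P[:,2]>0.054)&(P[:,2]<0.066)
    for m in (k,c): print(m.sum(),P[m].mean(0) if m.any() else 0,(P[m].min(0)+P[m].max(0))/2 if m.any() else 0,np.ptp(P[m],axis=0) if m.any() else 0)
plan([0.49,-0.353,0.063],-1.846)
E
```

```text
[[-0.268   0.9094  0.3181  0.5706]
 [-0.9634 -0.2534 -0.0873 -0.3787]
 [ 0.0012 -0.3299  0.944   0.3732]
 [ 0.      0.      0.      1.    ]]
284 [ 0.4905 -0.3557  0.0849] [ 0.4894 -0.3555  0.0839] [0.0196 0.0189 0.0071]
1347 [ 0.4921 -0.3562  0.0594] [ 0.4896 -0.3555  0.0599] [0.0516 0.0507 0.0117]
pos [ 0.489  -0.3558  0.1932] yaw y -1.8419 z [ 0. -0. -1.] shift [ 0.0039 -0.049   2.1704] turn 0.041 open 0.04528631543488961 F [-0.2048  0.251  -0.4729] t 3.075
```

View pics/w1.png

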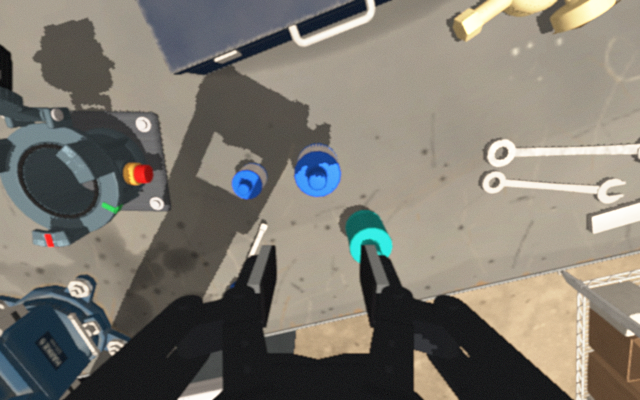

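The picture shows the big blue element at (318,172) and the small one at (250,182). Both the depth fit and the top view put the element at (0.4895, -0.3555), with the knob top at 86 mm. The TCP is already over it.

Call:
jog_arm:
  commands: [0, 0, 0.5, 0, 0, 0, 45, 0, 0, 0.5, 0, 0, 0, 45, 0, 0, 0.5, 0, 0, 0, 45, 0, 0, 0.4, 0, 0, 0, 45, 0, 0, 0.27, 0, 0, 0, 45, 0, 0, 0, 0, 0, 0, 45, 0, 0, 0, 0, 0, 0, 10, 0, 0, 0, 0, 0, 0, 10, 0, 0, 0, 0, 0, 0, 10, 0, 0, 0, 0, 0, 0, 10]
  newtons: 40

```text
t: 4.32
tool_pos: [0.4892, -0.3559, 0.0635]
tool_rot: [3.112, -0.426, 0.001]
contact_force: [0.3, 0.2, -0.0]
opening: 0.0098
grip_force: 0.0
```

```bash
python3 - <<'E'
from m import *
im=eyes.get_image("wrist"); save("w2",im["image"])
P,rc=world(im)
e=np.linalg.norm(P[:,:2]-[0.4895,-0.3555],axis=1)<0.06
k=e&(P[:,2]>0.05)&(P[:,2]<0.09);print(k.sum(),P[k].min(0),P[k].max(0))
im=eyes.get_image("scene");save("s2",im["image"][130:250,330:450])
plan([0.4895,-0.3555,0.07])
a=cv2.resize(cv2.imread("pics/s2.png"),(400,400)); b=cv2.resize(cv2.imread("pics/w2.png"),(400,250))
cv2.imwrite("pics/c2.png",np.hstack([a,np.vstack([b,0*b[:150]])]))
E
```

```text
3896 [ 0.4645 -0.381   0.05  ] [ 0.5156 -0.3299  0.087 ]
pos [ 0.489  -0.3558  0.0632] yaw y -1.843 z [ 0.0002 -0.0002 -1.    ] shift [ 0.0063 -0.0073 -0.1138] turn 0 open 0.01007518360829598 F [0.0572 0.358  0.42  ] t 4.425
```

View pics/c2.png

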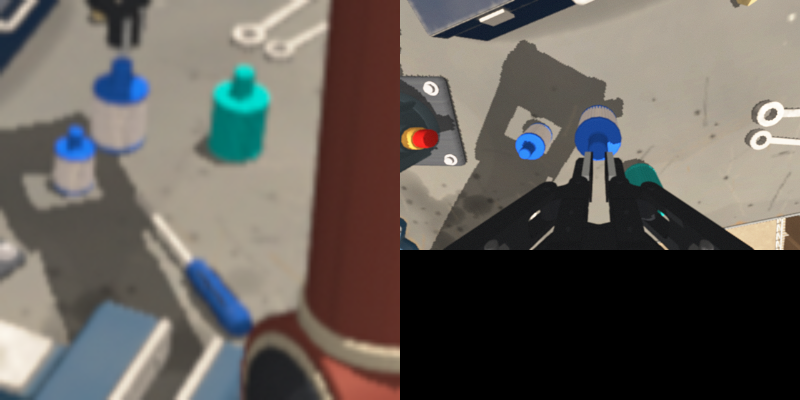

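```bash
python3 - <<'E'
from m import *
for cam in ("scene","wrist"):
    im=eyes.get_image(cam);P,rc=world(im);C=im["image"][rc[:,0],rc[:,1]].astype(int)
    g=(np.linalg.norm(P[:,:2]-[0.489,-0.356],axis=1)<.05)&(C.max(1)<75)&(P[:,2]>.05)
    for lo in np.arange(.06,.2,.01):
        s=g&(P[:,2]>=lo)&(P[:,2]<lo+.01)
        if s.any(): print(cam,lo.round(3),s.sum(),P[s].mean(0),P[s].min(0)[:2],P[s].max(0)[:2])
    print(im["cam_to_world"][:3,3])
print(ctrl.get_obs())
E
```

```text
scene 0.1 2 [ 0.4825 -0.3584  0.1069] [ 0.4809 -0.3586] [ 0.4841 -0.3582]
scene 0.11 11 [ 0.4876 -0.3459  0.1149] [ 0.4804 -0.3593] [ 0.4957 -0.3357]
scene 0.12 25 [ 0.4861 -0.3433  0.1245] [ 0.476  -0.3601] [ 0.4973 -0.3314]
scene 0.13 19 [ 0.4872 -0.3455  0.1352] [ 0.4788 -0.3621] [ 0.4985 -0.3341]
scene 0.14 20 [ 0.4815 -0.3479  0.146 ] [ 0.4745 -0.3677] [ 0.4881 -0.3182]
scene 0.15 53 [ 0.4844 -0.3447  0.1544] [ 0.4686 -0.3825] [ 0.5079 -0.3117]
scene 0.16 56 [ 0.4825 -0.3447  0.1655] [ 0.4668 -0.3907] [ 0.5088 -0.3077]
scene 0.17 61 [ 0.4776 -0.3552  0.175 ] [ 0.4635 -0.397 ] [ 0.5034 -0.3069]
scene 0.18 57 [ 0.479  -0.3503  0.1852] [ 0.4642 -0.3989] [ 0.5007 -0.307 ]
scene 0.19 58 [ 0.4784 -0.348   0.1956] [ 0.4626 -0.4003] [ 0.5002 -0.307 ]
scene 0.2 80 [ 0.4816 -0.3381  0.2054] [ 0.466 -0.384] [ 0.5028 -0.3096]
[0.033  0.7766 0.846 ]
wrist 0.1 75 [ 0.4969 -0.3574  0.1083] [ 0.49   -0.3741] [ 0.5016 -0.3413]
wrist 0.11 325 [ 0.496  -0.3587  0.1153] [ 0.4898 -0.3757] [ 0.5015 -0.3404]
wrist 0.12 447 [ 0.4956 -0.3579  0.1247] [ 0.4853 -0.3757] [ 0.5017 -0.3403]
wrist 0.13 577 [ 
[... 335 characters left out ...]
 [ 0.4671 -0.406 ] [ 0.5143 -0.3108]
wrist 0.18 7573 [ 0.5015 -0.3594  0.1847] [ 0.4797 -0.406 ] [ 0.5148 -0.3119]
wrist 0.19 1325 [ 0.5068 -0.3609  0.1928] [ 0.4998 -0.3796] [ 0.5136 -0.3423]
[ 0.5706 -0.3788  0.2431]
{'t': 4.525, 'q': array([-0.752 ,  0.1182,  1.7691, -0.    ,  1.2543,  1.091 ]), 'dq': array([-0.0001,  0.0024, -0.0015, -0.001 , -0.0002,  0.0004]), 'effort': array([  0.0008, -39.3061, -34.0975,   0.0001,  -0.0004,  -0.0001]), 'tool_pos': array([ 0.489 , -0.3557,  0.063 ]), 'tool_rot': array([ 3.1125, -0.4262, -0.    ]), 'contact_force': array([-0.3375,  0.8078, -0.2311]), 'wrist_torque': array([ 0.0282,  0.0219, -0.0068]), 'grip_force': 0.0, 'opening': 0.010106629767687432}
```

```bash
python3 - <<'E'
from m import *
for cam in ("scene","wrist"):
    im=eyes.get_image(cam);P,rc=world(im);C=im["image"][rc[:,0],rc[:,1]].astype(int)
    g=(np.linalg.norm(P[:,:2]-[0.489,-0.356],axis=1)<.035)
    for lo in np.arange(.06,.12,.004):
        s=g&(P[:,2]>=lo)&(P[:,2]<lo+.004)
        if s.any(): print(cam,lo.round(3),s.sum(),P[s].mean(0),np.median(C[s],0))
E
```

```text
scene 0.06 51 [ 0.487  -0.3464  0.0615] [ 29.  80. 140.]
scene 0.064 10 [ 0.4922 -0.3452  0.0656] [ 22.   70.  135.5]
scene 0.068 8 [ 0.4859 -0.3473  0.07  ] [ 21.5  69.  138.5]
scene 0.072 9 [ 0.4875 -0.3469  0.0739] [ 22.  69. 138.]
scene 0.076 6 [ 0.4849 -0.3469  0.0785] [ 21.   67.5 134.5]
scene 0.08 11 [ 0.4882 -0.3483  0.0825] [ 31.  72. 135.]
scene 0.084 14 [ 0.4883 -0.3507  0.0866] [ 30.5  72.  139. ]
scene 0.088 4 [ 0.4898 -0.3497  0.0885] [ 38.5  73.5 134.5]
scene 0.1 3 [ 0.4942 -0.345   0.1021] [132. 127. 120.]
scene 0.104 9 [ 0.4819 -0.3511  0.1059] [120. 115. 108.]
scene 0.108 8 [ 0.4841 -0.3458  0.1103] [110.  106.  100.5]
scene 0.112 16 [ 0.4852 -0.346   0.1142] [75.  73.5 71. ]
scene 0.116 11 [ 0.4852 -0.3458  0.1182] [66. 65. 65.]
wrist 0.06 472 [ 0.4957 -0.3578  0.0607] [ 26.  70. 152.]
wrist 0.064 73 [ 0.4973 -0.3574  0.066 ] [ 21.  55. 117.]
wrist 0.068 66 [ 0.4973 -0.3574  0.0699] [ 21.   54.  117.5]
wrist 0.072 77 [ 0.4972 -0.3575  0.0739] [ 21.  55. 117.]
wrist 0.076 86 [ 0.4973 -0.3576  0.0781] [ 21.5  55.  118. ]
wrist 0.08 139 [ 0.496  -0.357   0.0825] [ 23.  60. 128.]
wrist 0.084 561 [ 0.4908 -0.356   0.0853] [ 26.  70. 151.]
wrist 0.1 10 [ 0.4981 -0.3582  0.1035] [26.  48.5 98.5]
wrist 0.104 152 [ 0.4965 -0.3579  0.1063] [103.   98.   95.5]
wrist 0.108 229 [ 0.4951 -0.3575  0.1099] [82. 76. 71.]
wrist 0.112 220 [ 0.4974 -0.3583  0.114 ] [48.5 48.5 50.5]
wrist 0.116 258 [ 0.4972 -0.3584  0.118 ] [45.5 43.  43. ]
```

Both cameras put the real fingertips near z=0.104 while the reported TCP is 0.063, so the tips sit about 40 mm short of it. I'll use the camera measurement, reopen, and lower in small steps.

Call:
jog_arm:
  commands: [0, 0, 0, 0, 0, 0, 45, 0, 0, 0, 0, 0, 0, 45, 0, 0, 0.2, 0, 0, 0, 45, 0, 0, 0.2, 0, 0, 0, 45, 0, 0, 0.15, 0, 0, 0, 45, 0, 0, 0.1, 0, 0, 0, 45, 0, 0, 0, 0, 0, 0, 5, 0, 0, 0, 0, 0, 0, 5, 0, 0, 0, 0, 0, 0, 5, 0, 0, 0, 0, 0, 0, 5]
  newtons: 40

```text
t: 5.88
tool_pos: [0.4891, -0.3558, 0.0242]
tool_rot: [3.112, -0.426, 0.0]
contact_force: [-0.0, 0.1, -0.7]
opening: 0.0192
grip_force: 40.4
```

Call:
jog_arm:
  commands: [0, 0, -0.2, 0, 0, 0, 5, 0, 0, -0.4, 0, 0, 0, 5, 0, 0, -0.5, 0, 0, 0, 5, 0, 0, -0.5, 0, 0, 0, 5, 0, 0, -0.5, 0, 0, 0, 5, 0, 0, -0.3, 0, 0, 0, 5, 0, -0.2, 0, 0, 0, 0, 5, 0, -0.4, 0, 0, 0, 0, 5, 0, -0.5, 0, 0, 0, 0, 5, 0, -0.5, 0, 0, 0, 0, 5, 0, -0.5, 0, 0, 0, 0, 5, 0, -0.5, 0, 0, 0, 0, 5, 0, -0.5, 0, 0, 0, 0, 5, 0, -0.5, 0, 0, 0, 0, 5, 0, -0.4, 0, 0, 0, 0, 5, 0, -0.2, 0, 0, 0, 0, 5, 0.03, -0.1, 0, 0, 0, 0, 5, 0, 0, 0, 0, 0, 0, 5, 0, 0, 0, 0, 0, 0, 5]

```text
t: 8.25
tool_pos: [0.5599, -0.1083, 0.1679]
tool_rot: [3.112, -0.428, -0.0]
contact_force: [0.1, 0.2, -1.0]
opening: 0.0193
grip_force: 40.5
```

```bash
python3 - <<'E'
from m import *
plan([0.5601,-0.1076,0.16])
im=eyes.get_image("wrist");save("w3",im["image"])
for cam in ("wrist","scene"):
    im=eyes.get_image(cam);P,rc=world(im)
    hsv=cv2.cvtColor(im["image"],cv2.COLOR_RGB2HSV)[rc[:,0],rc[:,1]].astype(int)
    near=np.linalg.norm(P[:,:2]-[.56,-.108],axis=1)<.05
    b=(hsv[:,0]>102)&(hsv[:,0]<118)&(hsv[:,1]>150)&near&(P[:,2]>.12)
    q=P[b]; 
    if len(q): print(cam,len(q),q.min(0),q.max(0),(q.min(0)+q.max(0))/2)
    f=(np.abs(P[:,2]-.09)<.003)&(np.linalg.norm(P[:,:2]-[.56,-.108],axis=1)<.062); q=P[f]; print("flange",len(q),circ(q[np.linalg.norm(q[:,:2]-[.56,-.108],axis=1)>.054]) if len(q)>50 else 0)
E
```

```text
pos [ 0.5599 -0.1083  0.1679] yaw y -1.8438 z [-0.0003 -0.0002 -1.    ] shift [-0.0002 -0.0126  0.1312] turn 0 open 0.01934855789535243 F [ 0.1061  0.2081 -1.0451] t 8.25
wrist 4550 [ 0.5485 -0.1338  0.1456] [ 0.5868 -0.0843  0.2312] [ 0.5677 -0.109   0.1884]
flange 4330 (array([ 0.5596, -0.1079]), np.float64(0.05580687969574339))
scene 123 [ 0.5353 -0.1241  0.1489] [ 0.5842 -0.0792  0.2315] [ 0.5598 -0.1016  0.1902]
flange 433 (array([ 0.5595, -0.1062]), np.float64(0.056870581593120854))
```

View pics/w3.png

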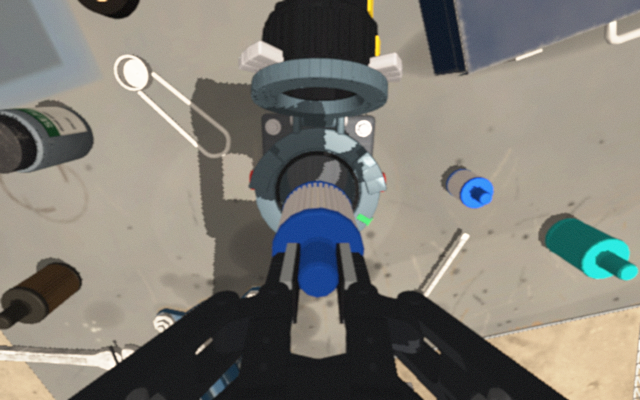

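The wrist view shows the element hanging upright at (318,230), centred over the pot, with the lid open behind it. Lowering.

Call:
jog_arm:
  commands: [0, 0, 0.3, 0, 0, 0, 5, 0, 0, 0.3, 0, 0, 0, 5, 0, 0, 0.3, 0, 0, 0, 5, 0, 0, 0.3, 0, 0, 0, 5, 0, 0, 0.3, 0, 0, 0, 5, 0, 0, 0.2, 0, 0, 0, 5, 0, 0, 0.1, 0, 0, 0, 5, 0, 0, 0.05, 0, 0, 0, 5, 0, 0, 0, 0, 0, 0, 5]

```text
t: 9.52
tool_pos: [0.5604, -0.1078, 0.0574]
tool_rot: [3.112, -0.426, 0.001]
contact_force: [0.2, 0.1, -0.3]
opening: 0.0189
grip_force: 40.5
```

Call:
jog_arm:
  commands: [0, 0, 0.03, 0, 0, 0, 5, 0, 0, 0.02, 0, 0, 0, 5, 0, 0, 0, 0, 0, 0, 40, 0, 0, 0, 0, 0, 0, 40, 0, 0, 0, 0, 0, 0, 40, 0, 0, -0.3, 0, 0, 0, 40, 0, 0, -0.5, 0, 0, 0, 40, 0, 0, -0.6, 0, 0, 0, 40, 0, 0, -0.6, 0, 0, 0, 40, 0, 0, -0.6, 0, 0, 0, 40, 0, 0, -0.6, 0, 0, 0, 40, 0, 0, 0, 0, 0, 0, 40]

```text
t: 11.02
tool_pos: [0.5622, -0.1084, 0.252]
tool_rot: [3.111, -0.426, 0.015]
contact_force: [-0.0, 0.2, 0.2]
opening: 0.0399
grip_force: 0.0
```

```bash
python3 - <<'E'
from m import *
plan([0.5601,-0.1076,0.16])
for cam in ("wrist","top"):
    im=eyes.get_image(cam);P,rc=world(im)
    hsv=cv2.cvtColor(im["image"],cv2.COLOR_RGB2HSV)[rc[:,0],rc[:,1]].astype(int)
    near=np.linalg.norm(P[:,:2]-[.56,-.108],axis=1)<.035
    b=(hsv[:,0]>102)&(hsv[:,0]<118)&(hsv[:,1]>150)&near&(P[:,2]<.13)
    q=P[b]; k=q[q[:,2]>.108]
    if len(q): print(cam,len(q),q.min(0),q.max(0),"knob",len(k),(k.min(0)+k.max(0))/2 if len(k) else 0)
    # lid/collar: yellow + black
    lid=(np.linalg.norm(P[:,:2]-[.66,-.14],axis=1)<.07)&(P[:,2]>.1)&(P[:,2]<.22)
    y=lid&(hsv[:,0]>18)&(hsv[:,0]<35)&(hsv[:,1]>110)
    print("yellow",y.sum(),P[y].min(0) if y.any() else 0,P[y].max(0) if y.any() else 0)
    np.savez(cam+"1.npz",P=P,hsv=hsv,rc=rc,C=im["image"][rc[:,0],rc[:,1]])
# hinge frame
c=np.array([.5598,-.1076]); m=np.array([.511,-.0925]); b=(c-m)/np.linalg.norm(c-m); print("back",b,np.arctan2(b[1],b[0]))
T=np.load("top1.npz"); P=T["P"]; f=(P[:,:2]-c)@b; l=(P[:,:2]-c)@[-b[1],b[0]]
s=(np.abs(l)<.06)&(P[:,2]>.1)&(f>.05)&(f<.2)
for lo in np.arange(.05,.2,.01):
    q=s&(f>=lo)&(f<lo+.01)
    if q.sum()>3: print(lo.round(2),q.sum(),"z",P[q,2].min(),P[q,2].max(),"l",l[q].min(),l[q].max())
E
```

```text
pos [ 0.5622 -0.1084  0.252 ] yaw y -1.843 z [ 0.0089 -0.0029 -1.    ] shift [-0.0524 -0.0041  1.5335] turn 0 open 0.03993239163574647 F [-0.0033  0.2237  0.2399] t 11.025
wrist 1435 [ 0.5253 -0.1345  0.0284] [ 0.5858 -0.0768  0.1177] knob 248 [ 0.5612 -0.1077  0.1131]
yellow 173 [ 0.6511 -0.1762  0.15  ] [ 0.6912 -0.1653  0.1743]
top 232 [ 0.5372 -0.1398  0.0274] [ 0.5823 -0.0835  0.119 ] knob 41 [ 0.5619 -0.1069  0.1152]
yellow 0 0 0
back [ 0.9553 -0.2956] -0.3000821196704564
```

```bash
python3 - <<'E'
from m import *
c=np.array([.5598,-.1076]); 
D=np.load("wrist1.npz"); P=D["P"];hsv=D["hsv"]
for yaw in (-.276,-.30):
    b=np.array([np.cos(yaw),np.sin(yaw)]); n=np.array([-b[1],b[0]])
    f=(P[:,:2]-c)@b; l=(P[:,:2]-c)@n
    s=(np.abs(l)<.06)&(P[:,2]>.1)&(f>.06)&(f<.22)&(P[:,2]<.215)
    ff=.066-f[s]; u=P[s,2]-.097; ls=l[s]; H=hsv[s]
    best=[]
    for th in np.arange(1.7,2.06,.02):
        # local: rotate by -th
        F=ff*np.cos(th)+u*np.sin(th); U=-ff*np.sin(th)+u*np.cos(th)
        r=np.hypot(F-.066,ls); best.append((np.sum((r>.03)&(r<.038)&(np.abs(U+.0045)<.0015)),th))
    k,th=max(best); F=ff*np.cos(th)+u*np.sin(th); U=-ff*np.sin(th)+u*np.cos(th)
    ring=(np.abs(U+.0045)<.003)&(np.hypot(F-.066,ls)>.027)&(np.hypot(F-.066,ls)<.043)
    print(yaw,th,k,"ring centre",circ(np.c_[F,ls][ring]) )
    y=(H[:,0]>18)&(H[:,0]<35)&(H[:,1]>110)
    # clockwise from above (x=back(-F), y=n left): azimuth
    X=-(F[y]-.066); Y=ls[y]
    print("yellow local X,Y,U",np.percentile(np.c_[X,Y,U[y]],[2,50,98],axis=0))
    print("max r black", F.max(),U.max())
E
```

```text
-0.276 1.86 677 ring centre (array([ 0.0681, -0.0009]), np.float64(0.03430979597476608))
yellow local X,Y,U [[-0.0172 -0.0349  0.0166]
 [-0.0125 -0.0305  0.0427]
 [-0.0061 -0.0268  0.0564]]
max r black 0.1068362462128926 0.0597217758485031
-0.3 1.86 698 ring centre (array([0.0679, 0.0003]), np.float64(0.03450483959348054))
yellow local X,Y,U [[-0.0174 -0.0322  0.0173]
 [-0.0127 -0.0274  0.0434]
 [-0.0063 -0.0235  0.057 ]]
max r black 0.10680635879305853 0.05989004982412668
```

The element is seated: knob top 116.5 mm, centred within 2 mm. The lid is open at about 1.86 rad and the collar sits near -0.1, so the lugs will pass. Next I go behind the lid with the fingers closed.

Call:
jog_arm:
  commands: [0.3, 0, 0, 0, 0, 0, 0, 0.5, 0, 0, 0, 0, 0, 0, 0.5, 0, 0, 0, 0, 0, 0, 0.5, 0, 0, 0, 0, 0, 0, 0.5, 0, 0, 0, 0, 0, 0, 0.4, 0, 0, 0, 0, 0, 0, 0, 0, 0, 0, 0, 0, 0, 0, 0, 0.3, 0, 0, 0, 0, 0, 0, 0.4, 0, 0, 0, 0, 0, 0, 0.4, 0, 0, 0, 0, 0, 0, 0.3, 0, 0, 0, 0, 0, 0, 0, 0, 0, 0, 0]

```text
t: 12.62
tool_pos: [0.7145, -0.1508, 0.1587]
tool_rot: [-3.112, 0.426, 0.008]
contact_force: [0.3, 0.3, -0.5]
opening: 0.0
grip_force: 0.0
```

```bash
cat >> m.py <<'E'
c0=np.array([.5598,-.1076]); yaw=-.28; B=np.array([np.cos(yaw),np.sin(yaw)]); N=np.array([-B[1],B[0]])
def rel(P): return np.c_[(P[:,:2]-c0)@B,(P[:,:2]-c0)@N,P[:,2]]
E
python3 - <<'E'
from m import *
o=ctrl.get_obs(); plan([*(c0+.165*B),.127],-1.851); print("rel tcp",rel(o["tool_pos"][None]))
im=eyes.get_image("scene");save("s4",im["image"][90:250,230:400])
a=cv2.resize(cv2.imread("pics/s4.png"),(560,527));cv2.imwrite("pics/s4b.png",a)
E
```

```text
pos [ 0.7145 -0.1508  0.1587] yaw y -1.843 z [-0.0047  0.0015 -1.    ] shift [0.0759 0.0217 0.5273] turn 0.08 open 1.957714332762434e-05 F [ 0.2558  0.3188 -0.5196] t 12.625
rel tcp [[0.1606 0.0013 0.1587]]
```

View pics/s4b.png

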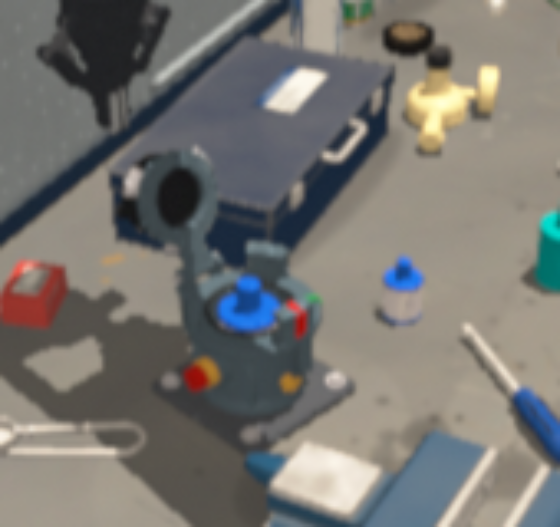

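The element (250,300) stands in the pot, and the fingers (115,110) are above and behind the lid. Lowering, then checking the tip height.

Call:
jog_arm:
  commands: [0, 0, 0.2, 0, 0, 0, 0, 0, 0, 0.2, 0, 0, 0, 0, 0, 0, 0.13, 0, 0, 0, 0, 0, 0, 0, 0, 0, 0, 0]

```text
t: 13.18
tool_pos: [0.7154, -0.1511, 0.1287]
tool_rot: [-3.112, 0.426, 0.003]
contact_force: [-0.1, -0.8, -1.5]
opening: -0.0001
grip_force: 0.0
```

```bash
python3 - <<'E'
from m import *
o=ctrl.get_obs(); print("rel tcp",rel(o["tool_pos"][None]),o["contact_force"])
for cam in ("scene","wrist"):
    im=eyes.get_image(cam);P,rc=world(im);Q=rel(P)
    s=(np.abs(Q[:,1])<.02)&(Q[:,0]>.135)&(Q[:,0]<.19)&(Q[:,2]>.1)&(Q[:,2]<.25)
    for lo in np.arange(.1,.25,.01):
        k=s&(Q[:,2]>=lo)&(Q[:,2]<lo+.01)
        if k.any(): print(cam,lo.round(2),k.sum(),Q[k].min(0),Q[k].max(0))
E
```

```text
rel tcp [[0.1616 0.0012 0.1287]] [-0.1394 -0.8379 -1.5093]
scene 0.16 2 [0.1569 0.0085 0.169 ] [0.159  0.0104 0.1691]
scene 0.17 24 [ 0.1474 -0.0101  0.1708] [0.1643 0.0164 0.1798]
scene 0.18 33 [ 0.1476 -0.0115  0.1805] [0.1707 0.0188 0.19  ]
scene 0.19 34 [ 0.149  -0.013   0.1901] [0.1681 0.0176 0.1997]
scene 0.2 28 [ 0.1464 -0.0048  0.2005] [0.1637 0.0175 0.2093]
scene 0.21 46 [ 0.1452 -0.02    0.2103] [0.1723 0.0195 0.2196]
scene 0.22 37 [ 0.1467 -0.0196  0.22  ] [0.1729 0.0199 0.2299]
scene 0.23 44 [ 0.1422 -0.0128  0.2301] [0.1785 0.0197 0.2395]
scene 0.24 41 [ 0.142  -0.0152  0.2401] [0.155  0.0198 0.25  ]
wrist 0.13 3 [0.1386 0.0198 0.1361] [0.1389 0.02   0.1383]
wrist 0.14 9 [ 0.1418 -0.0197  0.1453] [ 0.1435 -0.0175  0.1499]
wrist 0.15 63 [ 0.1364 -0.02    0.1501] [ 0.1439 -0.0173  0.1584]
wrist 0.16 1 [0.1721 0.0003 0.1699] [0.1721 0.0003 0.1699]
wrist 0.17 391 [ 0.1679 -0.0123  0.1704] [0.1736 0.0143 0.18  ]
wrist 0.18 604 [ 0.1678 -0.0126  0.1801] [0.1742 0.0147 0.19  ]
wrist 0.19 715 [ 0.1675 -0.0125  0.19  ] [0.1739 0.0147 0.2   ]
wrist 0.2 862 [ 0.1505 -0.0195  0.2   ] [0.1754 0.0198 0.21  ]
wrist 0.21 1969 [ 0.1498 -0.02    0.21  ] [0.1765 0.02   0.22  ]
wrist 0.22 1204 [ 0.1513 -0.02    0.22  ] [0.1754 0.02   0.2299]
wrist 0.23 1736 [ 0.1604 -0.0154  0.23  ] [0.1805 0.0177 0.24  ]
wrist 0.24 3694 [ 0.1703 -0.02    0.24  ] [0.1807 0.0189 0.25  ]
```

Tip confirmed at z=0.169. Pulling the lid forward.

Call:
jog_arm:
  commands: [-0.12, 0, 0, 0, 0, 0, 0, -0.12, 0, 0, 0, 0, 0, 0, -0.12, 0, 0, 0, 0, 0, 0, -0.12, 0, 0, 0, 0, 0, 0, -0.12, 0, 0, 0, 0, 0, 0, -0.12, 0, 0, 0, 0, 0, 0, -0.12, 0, 0, 0, 0, 0, 0, -0.12, 0, 0, 0, 0, 0, 0, -0.12, 0, 0, 0, 0, 0, 0, -0.12, 0, 0, 0, 0, 0, 0]

```text
t: 14.52
tool_pos: [0.6551, -0.1343, 0.1401]
tool_rot: [3.109, -0.426, 0.038]
contact_force: [12.9, -1.4, 23.5]
opening: 0.0001
grip_force: 14.3
```

```bash
cat >> m.py <<'E'
def lid(cam="scene"):
    im=eyes.get_image(cam);P,rc=world(im);Q=rel(P)
    hsv=cv2.cvtColor(im["image"],cv2.COLOR_RGB2HSV)[rc[:,0],rc[:,1]].astype(int)
    return im,Q,hsv
E
python3 - <<'E'
from m import *
im,Q,h=lid(); save("s5",cv2.resize(im["image"][90:230,240:360],(600,600)))
print(ctrl.get_obs()["contact_force"], rel(ctrl.get_obs()["tool_pos"][None]))
E
```

```text
[11.2845 -1.2713 18.8854] [[0.0984 0.0008 0.1406]]
```

View pics/s5.png

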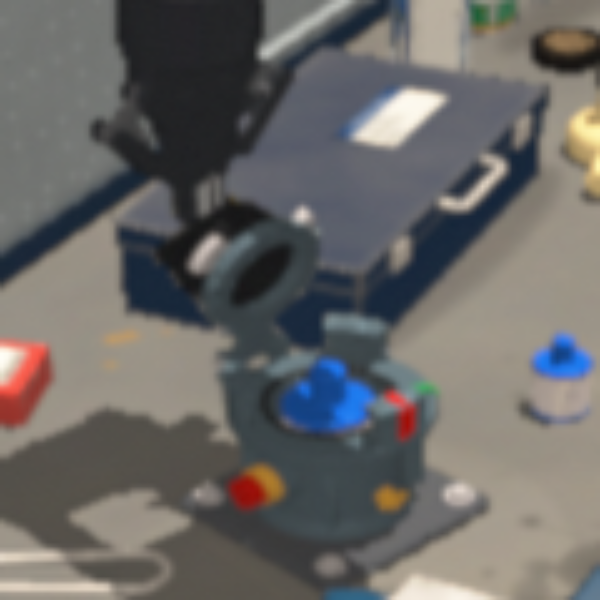

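The fingertip caught on the upper side of the wing, with the lid about at 1.4 rad. I'll lift off, go behind the wing, and push on its outer face along the hinge arc instead.

Call:
jog_arm:
  commands: [0, 0, -0.3, 0, 0, 0, 0, 0, 0, -0.5, 0, 0, 0, 0, 0.3, 0, 0, 0, 0, 0, 0, 0.5, 0, 0, 0, 0, 0, 0, 0.3, 0, 0, 0, 0, 0, 0, 0, 0, 0, 0, 0, 0, 0]

```text
t: 15.32
tool_pos: [0.7089, -0.1493, 0.1756]
tool_rot: [-3.112, 0.426, 0.009]
contact_force: [0.4, -0.3, 0.6]
opening: 0.0002
grip_force: 0.0
```

```bash
cat >> m.py <<'E'
def fit(Q,h,ths):
    s=(np.abs(Q[:,1])<.06)&(Q[:,2]>.092)&(Q[:,0]>-.07)&(Q[:,0]<.16)&(Q[:,2]<.215)&(h[:,2]>45)&(h[:,1]<90)
    ff=.066-Q[s,0]; u=Q[s,2]-.097; l=Q[s,1]; best=[]
    for th in ths:
        F=ff*np.cos(th)+u*np.sin(th); U=-ff*np.sin(th)+u*np.cos(th); r=np.hypot(F-.067,l)
        best.append((np.sum((r>.029)&(r<.039)&(np.abs(U+.0045)<.0015)),round(th,2)))
    return sorted(best)[-3:]
def pointer(Q,h,th):
    y=(h[:,0]>18)&(h[:,0]<35)&(h[:,1]>110)&(np.abs(Q[:,1])<.05)&(Q[:,2]>.11)&(Q[:,0]>-.05)&(Q[:,0]<.16)
    ff=.066-Q[y,0]; u=Q[y,2]-.097
    F=ff*np.cos(th)+u*np.sin(th); U=-ff*np.sin(th)+u*np.cos(th); k=(U>.03)&(U<.065)
    f=F[k]-.066; l=Q[y,1][k]
    if k.any(): print("pointer",k.sum(),np.median(f),np.median(l),"joint",1.05-np.arctan2(-np.median(l),np.median(f)),"U",np.median(U[k]))
    else: print("no yellow",y.sum())
E
python3 - <<'E'
from m import *
for cam in ("wrist","scene"):
    im,Q,h=lid(cam); b=fit(Q,h,np.arange(.8,1.95,.02)); print(cam,b); pointer(Q,h,b[-1][1])
    if cam=="wrist": save("w6",im["image"])
o=ctrl.get_obs(); print(rel(o["tool_pos"][None]),o["contact_force"]); plan([*(c0+.16*B),.14],-1.851)
E
```

```text
wrist [(np.int64(0), np.float64(1.9)), (np.int64(0), np.float64(1.92)), (np.int64(0), np.float64(1.94))]
no yellow 0
scene [(np.int64(69), np.float64(1.26)), (np.int64(81), np.float64(1.3)), (np.int64(113), np.float64(1.28))]
pointer 2 0.01447490911110496 -0.025236195889570066 joint -3.190079932502421e-05 U 0.05201590130784618
[[0.1546 0.0012 0.1765]] [-0.1308  0.1844  0.4746]
pos [ 0.7087 -0.1492  0.1765] yaw y -1.843 z [-0.004   0.0012 -1.    ] shift [0.0928 0.0203 0.6085] turn 0.08 open 0.00014667754955255914 F [-0.1308  0.1844  0.4746] t 15.425
```

View pics/w6.png

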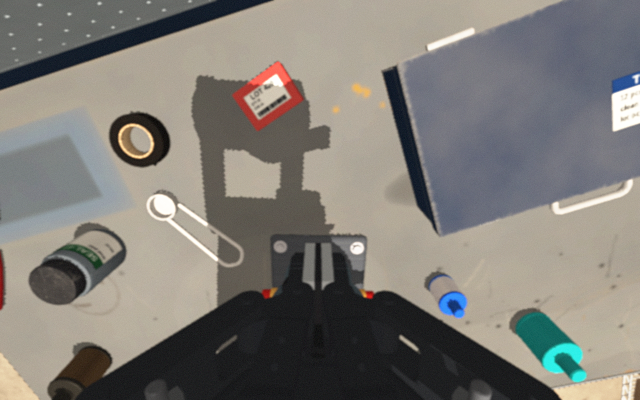

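The lid stands at 1.28 rad and the collar at about 0. Going down behind the wing, then along the arc.

Call:
jog_arm:
  commands: [0, 0, 0.3, 0, 0, 0, 0, 0, 0, 0.3, 0, 0, 0, 0, 0, 0, 0.07, 0, 0, 0, 0, -0.2, 0, 0, 0, 0, 0, 0, -0.2, 0, 0, 0, 0, 0, 0, -0.14, 0, 0, 0, 0, 0, 0, -0.14, 0, 0, 0, 0, 0, 0, -0.16, 0, -0.06, 0, 0, 0, 0, -0.17, 0, -0.04, 0, 0, 0, 0, -0.17, 0, -0.02, 0, 0, 0, 0, -0.17, 0, 0, 0, 0, 0, 0]

```text
t: 16.8
tool_pos: [0.6325, -0.1277, 0.1467]
tool_rot: [-3.112, 0.426, -0.004]
contact_force: [2.0, 1.2, 4.0]
opening: 0.0001
grip_force: 1.9
```

```bash
python3 - <<'E'
from m import *
im,Q,h=lid("scene"); b=fit(Q,h,np.arange(.2,1.5,.02)); print(b); pointer(Q,h,b[-1][1])
o=ctrl.get_obs(); print(rel(o["tool_pos"][None]),o["contact_force"])
E
```

```text
[(np.int64(16), np.float64(0.98)), (np.int64(24), np.float64(0.84)), (np.int64(30), np.float64(0.86))]
pointer 11 0.015804124580146253 -0.02371337350192664 joint 0.06706638875865734 U 0.047897934540462296
[[0.0741 0.0007 0.1462]] [2.092  0.6524 3.9214]
```

Lid at about 0.85 rad with small forces. Continuing the arc.

Call:
jog_arm:
  commands: [-0.17, 0, 0.03, 0, 0, 0, 0, -0.17, 0, 0.05, 0, 0, 0, 0, -0.17, 0, 0.07, 0, 0, 0, 0, -0.16, 0, 0.09, 0, 0, 0, 0, -0.15, 0, 0.1, 0, 0, 0, 0, -0.11, 0, 0.1, 0, 0, 0, 0, 0, 0, 0, 0, 0, 0, 0]

```text
t: 17.73
tool_pos: [0.5773, -0.1126, 0.117]
tool_rot: [-3.112, 0.426, 0.003]
contact_force: [-0.2, 0.1, 0.2]
opening: 0.0
grip_force: 0.0
```

```bash
python3 - <<'E'
from m import *
im,Q,h=lid("scene"); b=fit(Q,h,np.arange(.0,.6,.02)); print(b); pointer(Q,h,.12)
o=ctrl.get_obs(); print(rel(o["tool_pos"][None]),o["contact_force"])
E
```

```text
[(np.int64(18), np.float64(0.18)), (np.int64(23), np.float64(0.16)), (np.int64(23), np.float64(0.2))]
pointer 24 0.014155746871562382 -0.014634617061692043 joint 0.24797036790434457 U 0.0493918663706687
[[ 0.0188 -0.      0.1175]] [-0.197   0.1391  0.5657]
```

Call:
jog_arm:
  commands: [-0.15, 0, 0, 0, 0, 0, 0, -0.05, 0, 0.03, 0, 0, 0, 0, 0, 0, 0.05, 0, 0, 0, 0, 0, 0, 0.05, 0, 0, 0, 0, 0, 0, 0.03, 0, 0, 0, 0]

```text
t: 18.4
tool_pos: [0.5673, -0.1097, 0.1157]
tool_rot: [3.112, -0.426, -0.001]
contact_force: [-17.2, 4.7, 32.0]
opening: 0.0003
grip_force: 15.8
```

Call:
jog_arm:
  commands: [0, 0, -0.3, 0, 0, 0, 0, 0, 0, -0.6, 0, 0, 0, 0, 0, 0, -0.6, 0, 0, 0, 30, 0, 0, 0, 0, 0, 0, 30, 0, 0, 0, 0, 0, 0, 30]

```text
t: 19.02
tool_pos: [0.5667, -0.1096, 0.1984]
tool_rot: [-3.112, 0.426, 0.001]
contact_force: [0.2, -0.3, -0.8]
opening: 0.0299
grip_force: 0.0
```

```bash
python3 - <<'E'
from m import *
o=ctrl.get_obs(); print(rel(o["tool_pos"][None]),o["contact_force"]); ims=[]
for cam in ("wrist","scene"):
    im,Q,h=lid(cam); r=np.hypot(Q[:,0],Q[:,1]); ims.append(im["image"])
    bar=(r<.034)&(Q[:,2]>.147)&(Q[:,2]<.17); q=Q[bar]
    if bar.sum()>5:
        print(cam,"bar",bar.sum(),"z",np.percentile(q[:,2],[5,50,95]),"centre",(q.min(0)+q.max(0))/2)
        A=np.c_[q[:,:2],np.ones(len(q))]; print("slope",np.linalg.lstsq(A,q[:,2],rcond=None)[0])
        w,v=np.linalg.eigh(np.cov(q[:,:2].T)); print("bar dir",v[:,1],w)
    cap=(r<.034)&(np.abs(Q[:,2]-.1345)<.006); print("cap",cap.sum(),np.median(Q[cap,2]))
    fr=(r<.034)&(Q[:,2]>.125)&(Q[:,2]<.142)
    A=np.c_[Q[fr][:,:2],np.ones(fr.sum())]; print("cap slope",np.linalg.lstsq(A,Q[fr][:,2],rcond=None)[0])
    pointer(Q,h,0.0)
save("w7",np.vstack([ims[0][60:320,170:470],ims[1][100:230,230:380].repeat(2,0).repeat(2,1)]))
E
```

```text
[[0.0072 0.     0.1984]] [ 0.1913 -0.3268 -0.7581]
wrist bar 1061 z [0.1488 0.1534 0.155 ] centre [-0.0003 -0.0011  0.1516]
slope [-0.2633  0.0942  0.1532]
bar dir [0.3623 0.932 ] [0.     0.0003]
cap 2986 0.13384888022418198
cap slope [-0.0248 -0.0089  0.1338]
pointer 300 0.006393238004869906 -0.015187035573811902 joint -0.12234677641415037 U 0.05713448700780069
scene bar 102 z [0.148  0.1534 0.1564] centre [-0.002   0.0027  0.1526]
slope [ 0.2701 -0.0939  0.1541]
bar dir [0.3563 0.9344] [0.     0.0003]
cap 170 0.13517894947821368
cap slope [ 0.0674 -0.058   0.1362]
pointer 31 0.008873358868966619 -0.01616001581499856 joint -0.0186493883971659 U 0.05732976396594022
```

View pics/w7.png

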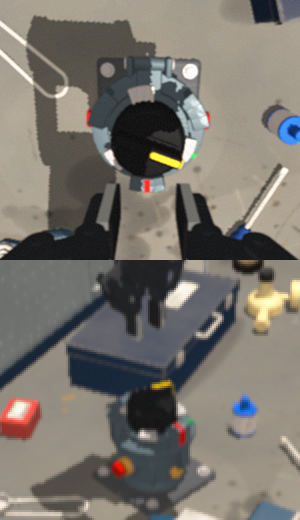

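```bash
python3 - <<'E'
from m import *
for cam in ("wrist","wrist","scene"):
    im,Q,h=lid(cam); r=np.hypot(Q[:,0],Q[:,1])
    red=((h[:,0]<8)|(h[:,0]>172))&(h[:,1]>130)&(np.abs(Q[:,2]-.118)<.004)&(r<.062)
    q=Q[red]; print(cam,"red",red.sum(),q.mean(0),"ang from front",np.arctan2(q[:,1].mean(),-q[:,0].mean()))
    bar=(r<.034)&(Q[:,2]>.151)&(Q[:,2]<.157); q=Q[bar]; w,v=np.linalg.eigh(np.cov(q[:,:2].T)); v=v[:,1]*np.sign(v[1,1])
    print("bar ang from front (right)",np.arctan2(v[1],v[0]),"mean",q.mean(0))
    fl=(np.abs(Q[:,2]-.0895)<.003)&(r>.048)&(r<.062); print("flange",circ(Q[fl&(r>.054)]))
    cap=(r<.036)&(Q[:,2]>.125)&(Q[:,2]<.14);print("capc",(Q[cap].min(0)+Q[cap].max(0))/2)
o=ctrl.get_obs(); print(o["q"]); plan([*c0,.19]); 
E
```

```text
wrist red 88 [-0.0398  0.0088  0.117 ] ang from front 0.21792182281233882
bar ang from front (right) 1.2019402885467765 mean [0.0003 0.     0.1535]
flange (array([-0.0004, -0.0002]), np.float64(0.055883170477180014))
capc [-0.0002 -0.0003  0.1325]
wrist red 86 [-0.0395  0.009   0.117 ] ang from front 0.22396886758326243
bar ang from front (right) 1.2005671903847577 mean [ 0.0003 -0.0001  0.1535]
flange (array([-0.0005, -0.0002]), np.float64(0.05586532812577893))
capc [-0.0001 -0.0003  0.1325]
scene red 13 [-0.0511 -0.0002  0.1171] ang from front -0.0033803543247575927
bar ang from front (right) 1.206698295426063 mean [-0.0033  0.0038  0.1541]
flange (array([-0.002 ,  0.0017]), np.float64(0.05618050950977913))
capc [-0.0039  0.0045  0.1326]
[-0.3199 -0.0622  1.72    0.      1.4862  1.5231]
pos [ 0.5663 -0.1095  0.1977] yaw y -1.843 z [-0.0023  0.0008 -1.    ] shift [-0.1128 -0.0005  0.1279] turn 0 open 0.029727253100263834 F [-0.075   0.5083 -0.4502] t 19.275
```

```bash
python3 - <<'E'
from m import *
im,Q,h=lid("wrist"); r=np.hypot(Q[:,0],Q[:,1])
R0=((h[:,0]<8)|(h[:,0]>172))&(h[:,1]>130)
m=R0&(np.abs(Q[:,2]-.118)<.004)&(r<.062)&(Q[:,0]<-.04); q=Q[m]; print(m.sum(),q.mean(0),q.min(0),q.max(0),"med ang",np.median(np.arctan2(q[:,1],-q[:,0])))
m=R0&(Q[:,2]>.04)&(Q[:,2]<.08)&(r<.09)
for s in (1,-1):
    k=m&(Q[:,1]*s>.04); q=Q[k]; print("port",s,k.sum(),q.mean(0) if k.any() else 0,q.min(0) if k.any() else 0,q.max(0) if k.any() else 0)
# foot plate: rectangle at z=.012
f=(np.abs(Q[:,2]-.012)<.004)&(np.abs(Q[:,0])<.1)&(np.abs(Q[:,1])<.1); print("foot",cv2.minAreaRect(Q[f][:,:2].astype(np.float32)*1000))
T=np.load("top.npz");Q=rel(T["P"]);C=T["C"]
f=(np.abs(Q[:,2]-.012)<.004)&(np.abs(Q[:,0])<.1)&(np.abs(Q[:,1])<.1); print("foot top",cv2.minAreaRect(Q[f][:,:2].astype(np.float32)*1000))
m=(C[:,0]>150)&(C[:,1]<60)&(Q[:,2]>.03)&(np.hypot(Q[:,0],Q[:,1])<.09)
for s in (1,-1):
    k=m&(Q[:,1]*s>.04); print("port",s,k.sum(),Q[k].mean(0))
k=m&(np.abs(Q[:,1])<.03); print("mark",k.sum(),Q[k].mean(0))
E
```

```text
72 [-0.0504  0.0002  0.1172] [-0.0572 -0.0022  0.1157] [-0.044   0.0028  0.1185] med ang -0.0024433855379657893
port 1 35 [0.0042 0.0664 0.0583] [-0.0086  0.0639  0.0514] [0.01   0.068  0.0626]
port -1 21 [ 0.003  -0.0678  0.0583] [-0.0105 -0.069   0.0532] [ 0.0081 -0.0664  0.0612]
foot ((38.84351348876953, -0.6541213989257812), (47.45747756958008, 126.34510040283203), 0.41936221718788147)
foot top ((0.07452392578125, 0.23564529418945312), (126.13255310058594, 127.09898376464844), 89.2956771850586)
port 1 14 [-0.0008  0.0651  0.0597]
port -1 11 [-0.0027 -0.0644  0.0593]
mark 0 [nan nan nan]<stdin>:15: RuntimeWarning: Mean of empty slice.
  ret = um.true_divide(
```

The mark lies dead ahead at -0.002 rad and the wing at 1.20 rad from it, so the collar needs 1.20 rad clockwise. Centring, aligning across the wing and gripping.

Call:
jog_arm:
  commands: [-0.11, 0, 0, 0, 0, 0, 30, 0, 0, 0, 0, 0, -1, 30, 0, 0, 0, 0, 0, -1, 30, 0, 0, 0, 0, 0, -1, 30, 0, 0, 0, 0, 0, -1, 30, 0, 0, 0, 0, 0, -1, 30, 0, 0, 0, 0, 0, -1, 30, 0, 0, 0, 0, 0, -1, 30, 0, 0, 0, 0, 0, -1, 30, 0, 0, 0, 0, 0, -1, 30, 0, 0, 0, 0, 0, -1, 30, 0, 0, 0, 0, 0, -1, 30, 0, 0, 0, 0, 0, -1, 30, 0, 0, 0, 0, 0, 0, 30, 0, 0, 0, 0, 0, 0, 30]

```text
t: 21.2
tool_pos: [0.5605, -0.1078, 0.1992]
tool_rot: [2.811, 1.404, 0.0]
contact_force: [-0.3, -0.2, 0.7]
opening: 0.03
grip_force: 0.0
```

```bash
python3 - <<'E'
from m import *
o=ctrl.get_obs(); print(rel(o["tool_pos"][None]),o["q"]); plan([*c0,.099],np.pi-.28+1.2019+np.pi/2)
E
```

```text
[[ 0.0007 -0.      0.1992]] [-0.3205 -0.0795  1.7338 -0.      1.4873  0.3239]
pos [ 0.5605 -0.1078  0.1992] yaw y -0.6444 z [ 0. -0. -1.] shift [-0.0036 -0.0114  1.6704] turn 0.045 open 0.029964768191720344 F [-0.2957 -0.23    0.704 ] t 21.2
```

Call:
jog_arm:
  commands: [0, 0, 0.4, 0, 0, 0, 30, 0, 0, 0.4, 0, 0, 0, 30, 0, 0, 0.4, 0, 0, 0, 30, 0, 0, 0.3, 0, 0, 0, 30, 0, 0, 0.12, 0, 0, 0, 30, 0, 0, 0, 0, 0, 0, 30, 0, 0, 0, 0, 0, 0, 3, 0, 0, 0, 0, 0, 0, 3, 0, 0, 0, 0, 0, 0, 3, 0, 0, 0, 0, 0, 0, 3]
  newtons: 50

```text
t: 22.45
tool_pos: [0.5599, -0.107, 0.1034]
tool_rot: [-2.807, -1.404, 0.002]
contact_force: [-5.0, 3.4, 4.3]
opening: 0.0103
grip_force: 51.1
```

Call:
jog_arm:
  commands: [0, 0, 0, 0, 0, 0.5, 3, 0, 0, 0, 0, 0, 1, 3, 0, 0, 0, 0, 0, 1, 3, 0, 0, 0, 0, 0, 1, 3, 0, 0, 0, 0, 0, 1, 3, 0, 0, 0, 0, 0, 1, 3, 0, 0, 0, 0, 0, 1, 3, 0, 0, 0, 0, 0, 1, 3, 0, 0, 0, 0, 0, 1, 3, 0, 0, 0, 0, 0, 1, 3, 0, 0, 0, 0, 0, 1, 3, 0, 0, 0, 0, 0, 1, 3, 0, 0, 0, 0, 0, 0.5, 3, 0, 0, 0, 0, 0, 0, 3, 0, 0, 0, 0, 0, 0, 3]

```text
t: 24.32
tool_pos: [0.5601, -0.1077, 0.1034]
tool_rot: [-3.112, 0.426, 0.003]
contact_force: [-4.0, 1.3, 3.0]
opening: 0.0105
grip_force: 51.0
```

```bash
python3 - <<'E'
from m import *
o=ctrl.get_obs(); print(rel(o["tool_pos"][None]),o["wrist_torque"],o["contact_force"]); plan([*c0,.1],-.28-np.pi/2)
for cam in ("wrist","scene"):
    im,Q,h=lid(cam); pointer(Q,h,0)
E
```

```text
[[ 0.0003 -0.      0.1034]] [ 0.1766  0.8711 -0.0695] [-3.9575  1.253   3.0259]
pos [ 0.5601 -0.1077  0.1034] yaw y -1.8431 z [-0.0016  0.0003 -1.    ] shift [-0.0044 -0.0003  0.0567] turn 0.077 open 0.010487555199051393 F [-3.9575  1.253   3.0259] t 24.325
pointer 537 0.014710921815410324 -0.0005324125116263748 joint 1.0138241407824011 U 0.057357719943849444
pointer 55 0.0268825539312115 0.0003407538150910173 joint 1.0626749700883287 U 0.05486618900560877
```

Pointer at about 1.04. Releasing straight up and checking.

Call:
jog_arm:
  commands: [0, 0, 0, 0, 0, 0, 30, 0, 0, 0, 0, 0, 0, 30, 0, 0, 0, 0, 0, 0, 30, 0, 0, -0.3, 0, 0, 0, 30, 0, 0, -0.5, 0, 0, 0, 30, 0, 0, -0.5, 0, 0, 0, 30, 0, 0, -0.4, 0, 0, 0, 30, 0, 0, 0, 0, 0, 0, 30]

```text
t: 25.42
tool_pos: [0.5625, -0.1085, 0.2081]
tool_rot: [3.111, -0.426, 0.011]
contact_force: [-0.4, -0.1, 0.1]
opening: 0.0302
grip_force: 0.0
```

```bash
python3 - <<'E'
from m import *
print(ctrl.get_obs()["tool_pos"],ctrl.get_obs()["contact_force"])
for cam in ("wrist","scene"):
    im,Q,h=lid(cam); pointer(Q,h,0); r=np.hypot(Q[:,0],Q[:,1])
    bar=(r<.034)&(Q[:,2]>.151)&(Q[:,2]<.158); q=Q[bar]; w,v=np.linalg.eigh(np.cov(q[:,:2].T)); v=v[:,1]*np.sign(v[0,1])
    print(cam,"bar ang",np.arctan2(v[1],v[0]),"z",np.median(q[:,2]))
    s=(r<.034)&(Q[:,2]>.15)&(np.abs(Q[:,1])<.004); print("bar slope",np.polyfit(Q[s,0],Q[s,2],1))
E
```

```text
[ 0.5625 -0.1085  0.2081] [-0.3819 -0.1291  0.076 ]
pointer 266 0.015267509341870773 -0.0008929099425986445 joint 0.9915822210643279 U 0.05722312813407984
wrist bar ang 0.001152033750295456 z 0.15364254826441984
bar slope [3.4132 0.2392]
pointer 59 0.02609916947671148 0.0014305312044934455 joint 1.1047565778876338 U 0.05439852493478156
scene bar ang 0.008244987119279517 z 0.15458562300496598
bar slope [-3.7965  0.3095]
```

```bash
python3 -c "
from station import job
print(job.finish_job())"
```

```text
the job is handed in; nothing more can be done
None
```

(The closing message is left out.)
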